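# Set out the wad punches by size on the punch board

### The job

Line up the four steel hole punches on the oak punch board in order of size, one standing upright in the middle of each leather pad: the biggest, which is used first, at the end nearest the marble slab, then smaller and smaller to the far end. Set them down gently, without tipping any over or dropping it, and leave the yellow mallet where it lies.

Things in the scene. Friction and masses are not known exactly. Their poses are not given: they have to be found in the camera images.
- punch_22: The smallest of four plain steel wad punches (round hole punches for leather), loose, standing upright on its mouth: a round bell 22 mm across at the mouth, tapering to a straight round shank 18 mm across; 80 mm tall in all, the shank being its top 59 mm. Under 0.6 kg. Origin at the centre of the mouth's underside, z up along the shank.
- punch_34: The second smallest of four plain steel wad punches (round hole punches for leather), loose, standing upright on its mouth: a round bell 34 mm across at the mouth, tapering to a straight round shank 18 mm across; 88 mm tall in all, the shank being its top 64 mm. Under 0.6 kg. Origin at the centre of the mouth's underside, z up along the shank.
- punch_46: The second biggest of four plain steel wad punches (round hole punches for leather), loose, standing upright on its mouth: a round bell 46 mm across at the mouth, tapering to a straight round shank 18 mm across; 96 mm tall in all, the shank being its top 69 mm. Under 0.6 kg. Origin at the centre of the mouth's underside, z up along the shank.
- punch_58: The biggest of four plain steel wad punches (round hole punches for leather), loose, standing upright on its mouth: a round bell 58 mm across at the mouth, tapering to a straight round shank 18 mm across; 104 mm tall in all, the shank being its top 74 mm. Under 0.6 kg. Origin at the centre of the mouth's underside, z up along the shank.
- pad_1: The first (leftmost, +y end) of four alike dark brown leather pads, in a straight row 88 mm apart along the fixed pale oak punch board (385 x 100 x 16 mm): a fixed disc 72 mm across and 3 mm thick. Origin at the centre of its underside, on the board's top (16 mm above the table); the pad's top, where a punch stands, is 3 mm above the origin. y runs along the board's length.
- pad_2: The second from the left of four alike dark brown leather pads, in a straight row 88 mm apart along the fixed pale oak punch board (385 x 100 x 16 mm): a fixed disc 72 mm across and 3 mm thick. Origin at the centre of its underside, on the board's top (16 mm above the table); the pad's top, where a punch stands, is 3 mm above the origin. y runs along the board's length.
- pad_3: The third from the left of four alike dark brown leather pads, in a straight row 88 mm apart along the fixed pale oak punch board (385 x 100 x 16 mm): a fixed disc 72 mm across and 3 mm thick. Origin at the centre of its underside, on the board's top (16 mm above the table); the pad's top, where a punch stands, is 3 mm above the origin. y runs along the board's length.
- pad_4: The fourth (rightmost, -y end) of four alike dark brown leather pads, in a straight row 88 mm apart along the fixed pale oak punch board (385 x 100 x 16 mm): a fixed disc 72 mm across and 3 mm thick. Origin at the centre of its underside, on the board's top (16 mm above the table); the pad's top, where a punch stands, is 3 mm above the origin. y runs along the board's length.
- slab: Marble slab 190 x 190 x 28 mm with a tan leather panel on it, fixed, lying on the table beyond one end of the punch board (a red stain tray with a sponge, 150 x 110 mm and 30 mm high, is beyond the other end; they change sides from start to start). Origin at the centre of its underside.
- mallet: Yellow plastic mallet, loose, head 60 mm across and 90 mm tall standing on its face to the right (-y) of the punches, wooden handle 22 mm thick sticking out level for 225 mm from the head's axis at 47 mm height. Origin at the centre of the head's underside, the handle points along its -x. Leave it alone.

How it is judged:
By the outcome, as a careful person would: the job done as asked, in the order asked, and still so for the second after the job is handed in, with the robot touching nothing.
It also fails if it takes over 93 s, if anything falls off the work surface, if the arm or the gripper's body presses on something with over 40 N, if the wrist force passes 120 N, or if a joint passes its speed limit or range.

### The arm

A 6-joint arm with a two-finger parallel gripper is mounted at the origin on the work surface. World frame = base frame: x ahead of the robot, y to its left, z up, the work surface at z = 0. Lengths are in m, angles in rad, forces in N, time in s.
With the tool pointing down it reaches from about 0.3 to 0.775 m from the base axis. Payload 14.6 kg.
Tool frame: the origin (TCP) lies on the centre line of the jaws, within the pads' length; the fingertips stand 19 mm ahead of it and the grasp point (between the pads) is the TCP; y points along the fingers, x is the direction in which the jaws open and shut, and the axes are right-handed (so a half turn about y gives the same grasp; the last joint's range is limited). The gripper opens to 94 mm and grips with 3 to 60 N. Pads are 16 mm wide; open, the fingers measure 119 mm over their backs; the gripper's body (75 mm by 177 mm) begins 78 mm behind the grasp point.
Start: joints at [1.219, 0.3, 1.521, -0, 1.321, -0.067], TCP at [0.155, 0.528, 0.224] pointing down, gripper open.
Joint ranges: [-3.03, 3.03], [-0.79, 2.21], [0.23, 2.52], [-1.04, 4.18], [0, 3.07], [-2.55, 2.55]. Speed limits (rad/s): [2.22, 2.22, 2.57, 3.14, 3.14, 3.14].

### API

Orientations are given as [roll, pitch, yaw] about the fixed x, y, z axes, in that order (R = Rz(yaw) Ry(pitch) Rx(roll)).
In Python, from station import ctrl, optics gives the robot as it stands.
- The arm moves only by the tool jog_arm, never from a script. Its argument "targets" is a list of rows, each a list of 3 entries, a list of its own where there are three numbers: the finger opening in cm, from 0 to 9.4, then the shift along the tool's x, y, z in cm, then the turn about the tool's y in rad. A call has 1 to 10 rows; each row is the pose to reach, as a shift and turn from the pose commanded when the call began, along the tool's axes at that moment; what a row does not reach only later rows make up. A row lasts 1/10 s, in which the tool goes at most 50 mm and 8.59 degrees, less where a joint would pass 70% of its speed; a pose out of reach is approached as far as the arm can. A call with a gripper value outside its range is refused whole. The fingers move at their own pace and stop on an object; "grip_force" is the grip in N (left out, the last holds). Time passes only in rows, so rows that repeat a pose let the fingers close. It gives the time, the measured TCP pose, the force and the opening at its end, in the units of the state.
- ctrl.get_obs(): the state, without advancing time (a new reading comes with each control period).
- optics.camera(name): name is "scene" or "top" or "wrist"; returns a dict with "img" (480x640x3 uint8, red, green, blue), "range_z" (480x640 float32, m along the optical axis (not along the pixel's ray), 0 where there is no reading), "camera_matrix" (3x3 intrinsics, pixels), "world_to_cam" (4x4, takes a point from world to camera coordinates); the wrist camera has in their place "mount" (4x4, takes a point from camera to tool coordinates, whose origin is the TCP and whose axes are the tool frame's). Camera axes: x right, y up, looking along -z (the intrinsics and any distortion apply to the point x, -y, -z); pixel columns grow to the right and rows downward; lengths in m; the calibration is good to about 2 mm. The wrist camera is an equidistant fisheye: a pixel r from the principal point sees the ray r / f radians off the axis. A picture is of the moment at which its call begins: read the wrist's pose just before it.
- ctrl.hand_in(): hands the job in, once; it reports no verdict.
The state is a dict: "time_s": time; "qpos": joint angles; "joint_vel": joint speeds; "tau": joint torques, N m; "ee_pos": TCP position; "eef_rot": TCP orientation; "force": force on the tool from outside, world axes, zero at the start; "moment": the same for the moment, N m; "grip_width": finger opening in m.
Only numpy, scipy, OpenCV 4.12 (cv2) and the standard library are available. Lean on these libraries where they do the work, as an engineer would, in place of code of your own. Each camera call takes 0.05 s, during which the arm holds its last target. There are 200 camera calls.

## Working session

There is one attempt and no reset: what is moved stays moved. The work goes in short steps, Python scripts to look and compute and a tool call to move; the robot and the scene stay as the last step left them, time stands still between calls to the robot, and variables do not carry over. Pictures are saved under pics/ and viewed, about 12 in all and at most 16, crops included, and the job is handed in when it is done.

Besides the shell and the picture viewer there is one more tool, called after "Call:" as name(argument=value, ...) on one line, values as JSON. jog_arm: Moves the arm, as the interface text tells. Its arguments: {"type":"object","properties":{"targets":{"type":"array","items":{"type":"array"}},"grip_force":{"type":"number"}},"required":["targets"]}

```bash
mkdir -p pics; cat > h.py <<'E'
import numpy as np,cv2
from station import ctrl,optics
def shot(n,f):
    c=optics.camera(n); cv2.imwrite(f'pics/{f}.png',c['img'][:,:,::-1]); np.savez(f'pics/{f}.npz',**c); return c
def pix2w(c,u,v,z=None):
    K=c['camera_matrix'];T=np.linalg.inv(c['world_to_cam'])
    r=np.array([(u-K[0,2])/K[0,0],-(v-K[1,2])/K[1,1],-1.])
    if z is None: return (T@np.r_[r*c['range_z'][int(v),int(u)],1])[:3]
    d=T[:3,:3]@r; o=T[:3,3]; return o+d*(z-o[2])/d[2]
E
python3 - <<'E'
from h import *
print(ctrl.get_obs())
for n in('top','scene'):
    c=shot(n,n); print({k:v.round(3).tolist() for k,v in c.items() if k not in('img','range_z')})
E
```

```text
{'time_s': 0.0, 'qpos': array([ 1.21940070e+00,  3.00479294e-01,  1.52157240e+00,  9.19553600e-06,
        1.32068262e+00, -6.65865153e-02]), 'joint_vel': array([ 0.00136088,  0.00120995, -0.00097574,  0.00038284, -0.00058781,
       -0.00047186]), 'tau': array([ 4.86344979e-04, -5.31816101e+01, -3.52739990e+01,  7.09330221e-02,
        2.43671058e-02, -1.31118859e-04]), 'ee_pos': array([0.15444895, 0.5276259 , 0.22388549]), 'eef_rot': array([-1.57071148e+00,  1.13854136e-03,  1.28598498e+00]), 'force': array([ 0.39148507,  0.26675148, -0.23856175]), 'moment': array([ 0.00828271,  0.03123876, -0.02511099]), 'grip_width': 0.09416834981900606}
{'camera_matrix': [[583.514, 0.0, 317.868], [0.0, 583.514, 240.316], [0.0, 0.0, 1.0]], 'world_to_cam': [[-0.017, -1.0, 0.005, 0.01], [0.999, -0.017, 0.045, -0.533], [-0.045, 0.006, 0.999, -1.431], [0.0, 0.0, 0.0, 1.0]]}
{'camera_matrix': [[509.569, 0.0, 323.863], [0.0, 509.569, 239.552], [0.0, 0.0, 1.0]], 'world_to_cam': [[0.548, 0.837, 0.013, -0.307], [-0.651, 0.416, 0.635, 0.329], [0.526, -0.356, 0.773, -1.286], [0.0, 0.0, 0.0, 1.0]]}
```

View pics/top.png

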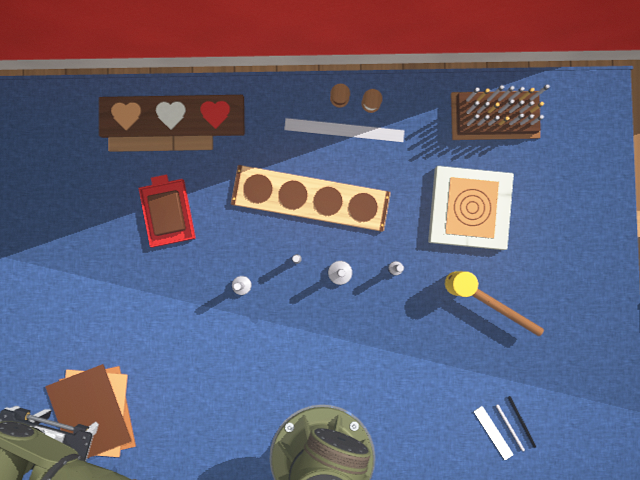

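View pics/scene.png

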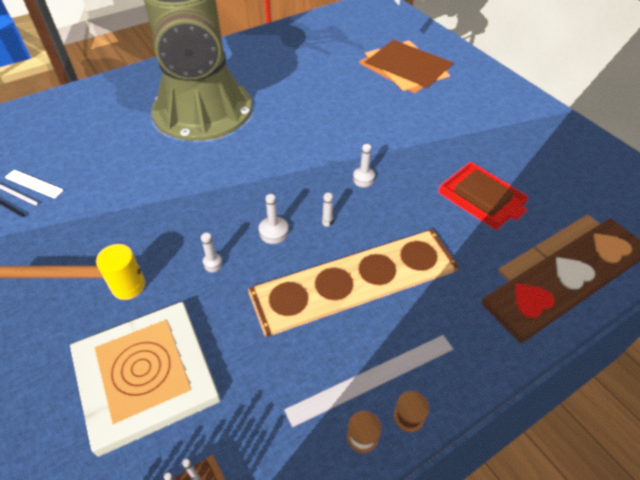

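The slab is on the right (-y) of the board, so the biggest punch goes on pad_4. In the top view the pads are at (258,188), (293,195), (328,201) and (363,207). The punches are at (241,286) for the 46, (296,259) for the 22, (340,273) for the 58 and (397,268) for the 34.

```bash
python3 - <<'E'
from h import *
def cloud(c):
    K=c['camera_matrix'];T=np.linalg.inv(c['world_to_cam']);v,u=np.mgrid[:480,:640];Z=c['range_z']
    P=np.stack([(u-K[0,2])/K[0,0]*Z,-(v-K[1,2])/K[1,1]*Z,-Z,np.ones_like(Z)],-1)@T.T
    return P[...,:3]
C={n:dict(np.load(f'pics/{n}.npz')) for n in('top','scene')}
W={n:cloud(C[n]) for n in C}
c=C['top'];g=c['img'].astype(int)
for i,(u,v) in enumerate([(258,188),(293,195),(328,201),(363,207)]):
    m=np.zeros((480,640),np.uint8);m[v-20:v+21,u-20:u+21]=(g[v-20:v+21,u-20:u+21].sum(-1)<230)
    n,l,s,cen=cv2.connectedComponentsWithStats(m); k=l[v,u]
    print('pad',i+1,cen[k],s[k],pix2w(c,*cen[k],.019).round(4),W['top'][v,u].round(3))
for nm,(u,v),h in(('46',(241,286),.096),('22',(296,259),.08),('58',(340,273),.104),('34',(397,268),.088)):
    p0=pix2w(c,u,v,h); print(nm,p0.round(3))
    for n in W:
        P=W[n].reshape(-1,3);d=np.hypot(*(P-p0)[:,:2].T)<.06
        Q=P[d&(P[:,2]>h-.012)]; B=P[d&(P[:,2]>.006)]
        lo=P[d&(P[:,2]>.004)&(P[:,2]<.025)]
        print('  ',n,len(Q),Q.mean(0).round(4),'ptp',np.ptp(Q,0).round(3),'maxz',B[:,2].max().round(3),'base ext',lo.min(0).round(3),lo.max(0).round(3))
t=cv2.resize(c['img'][150:310,210:420],None,fx=3.6,fy=3.6,interpolation=cv2.INTER_CUBIC);cv2.imwrite('pics/crop.png',t[:,:,::-1])
E
```

```text
pad 1 [319.50531775 239.50339704] [     0      0    640    480 307179] [ 0.5344 -0.0031  0.019 ] [0.664 0.147 0.017]
pad 2 [319.50092613 239.50058758] [     0      0    640    480 307193] [ 0.5344 -0.0031  0.019 ] [0.645 0.06  0.02 ]
pad 3 [319.50006185 239.50025391] [     0      0    640    480 307196] [ 0.5344 -0.0031  0.019 ] [ 0.629 -0.026  0.019]
pad 4 [319.49927407 239.5003418 ] [     0      0    640    480 307194] [ 0.5344 -0.0031  0.019 ] [ 0.613 -0.112  0.018]
46 [0.426 0.181 0.096]
   top 50 [0.4258 0.1915 0.0956] ptp [0.016 0.017 0.014] maxz 0.102 base ext [0.369 0.124 0.004] [0.485 0.24  0.025]
   scene 77 [0.4292 0.1882 0.0945] ptp [0.019 0.018 0.015] maxz 0.1 base ext [0.368 0.123 0.004] [0.483 0.24  0.025]
22 [0.487 0.053 0.08 ]
   top 1273 [0.4688 0.0114 1.4001] ptp [0.028 0.053 1.383] maxz 1.453 base ext [ 0.428 -0.006  0.004] [0.545 0.113 0.024]
   scene 85 [0.4912 0.0514 0.0786] ptp [0.017 0.018 0.016] maxz 0.084 base ext [ 0.428 -0.006  0.004] [0.546 0.113 0.024]
58 [ 0.452 -0.048  0.104]
   top 48 [ 0.4531 -0.0501  0.1033] ptp [0.016 0.016 0.019] maxz 0.113 base ext [ 0.394 -0.104  0.004] [0.508 0.007 0.025]
   scene 92 [ 0.4567 -0.0536  0.1027] ptp [0.021 0.018 0.017] maxz 0.109 base ext [ 0.394 -0.107  0.004] [0.511 0.008 0.025]
34 [ 0.461 -0.183  0.088]
   top 48 [ 0.4614 -0.1868  0.087 ] ptp [0.014 0.016 0.016] maxz 0.094 base ext [ 0.407 -0.241  0.004] [ 0.518 -0.125  0.025]
   scene 106 [ 0.4647 -0.1901  0.0865] ptp [0.019 0.018 0.017] maxz 0.093 base ext [ 0.412 -0.238  0.004] [ 0.52  -0.125  0.025]
```

View pics/crop.png

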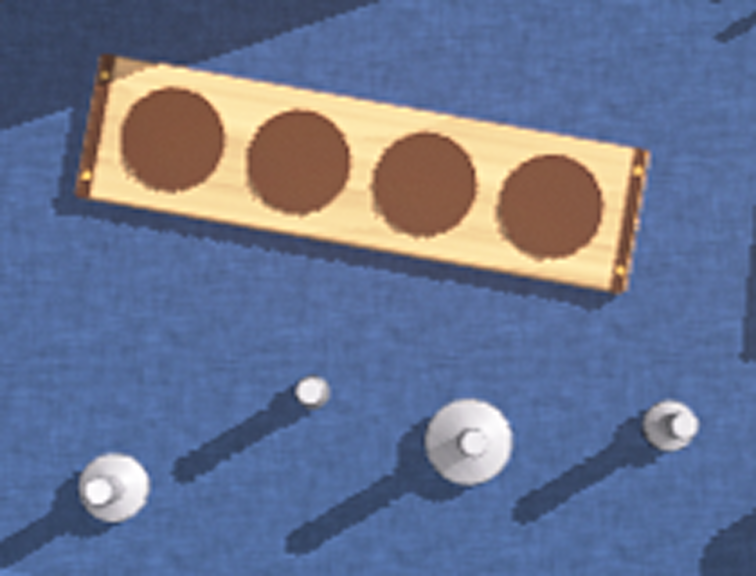

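```bash
cat >> h.py <<'E'
PADS={}
def go(x,y,z,yaw=None):
    o=ctrl.get_obs();r=o['eef_rot'];a=r[2];p=o['ee_pos'];d=np.array([x,y,z])-p
    X=np.array([np.cos(a),np.sin(a),0]);Y=np.array([0,0,-1]);Zt=np.array([-np.sin(a),np.cos(a),0])
    print('shift cm',(100*np.array([d@X,d@Y,d@Zt])).round(2),'turn',None if yaw is None else round(-(yaw-a),3),'rot',r.round(4),'pos',p.round(4),'t',o['time_s'])
E
python3 - <<'E'
from h import *
c=dict(np.load('pics/top.npz'))
L=[(257.8,188.6),(293.1,195),(327.9,201.1),(362.9,207.5)]
p=np.array([pix2w(c,*q,.019) for q in L]);print(p.round(4))
print(np.linalg.norm(np.diff(p,axis=0),axis=1))
d=p[0]-p[3];print('board perp yaw',np.arctan2(-d[0],d[1]))
for n,t,h,b in(('46',(236.9,286.1),.096,(241.7,285.6)),('22',(297.2,258.3),.08,(296.5,259)),('58',(341.4,273),.104,(340,272.8)),('34',(399.4,268.3),.088,(396.4,268.3))):
    print(n,pix2w(c,*t,h).round(4),pix2w(c,*b,.003).round(4))
go(.454,-.051,.21,-.19)
E
```

```text
[[ 0.6627  0.1471  0.019 ]
 [ 0.6454  0.0602  0.019 ]
 [ 0.6289 -0.0254  0.019 ]
 [ 0.6116 -0.1115  0.019 ]]
[0.08857501 0.08719992 0.08778764]
board perp yaw -0.19500784376130723
46 [0.4259 0.1909 0.096 ] [0.424  0.1914 0.003 ]
22 [0.4882 0.0506 0.08  ] [0.4876 0.0547 0.003 ]
58 [ 0.4522 -0.0516  0.104 ] [ 0.4515 -0.0527  0.003 ]
34 [ 0.4607 -0.1881  0.088 ] [ 0.4603 -0.193   0.003 ]
shift cm [-47.12   1.39 -45.01] turn 1.476 rot [-1.5707e+00  1.0000e-03  1.2860e+00] pos [0.1545 0.5276 0.2239] t 0.1
```

Call:
jog_arm(targets=[[6,[-47.1,1.4,-45.0],1.476],[6,[-47.1,1.4,-45.0],1.476],[6,[-47.1,1.4,-45.0],1.476],[6,[-47.1,1.4,-45.0],1.476],[6,[-47.1,1.4,-45.0],1.476],[6,[-47.1,1.4,-45.0],1.476],[6,[-47.1,1.4,-45.0],1.476],[6,[-47.1,1.4,-45.0],1.476],[6,[-47.1,1.4,-45.0],1.476],[6,[-47.1,1.4,-45.0],1.476]], grip_force=20)

```text
time_s: 1.1
ee_pos: [0.3848, 0.0819, 0.2138]
eef_rot: [-1.571, -0.0, -0.196]
force: [1.6, 1.3, 0.6]
grip_width: 0.0603
```

```bash
python3 - <<'E'
from h import *
go(.454,-.051,.21,-.195)
E
```

```text
shift cm [  9.38   0.38 -11.69] turn -0.001 rot [-1.5707e+00 -4.0000e-04 -1.9610e-01] pos [0.3848 0.0819 0.2138] t 1.1
```

Call:
jog_arm(targets=[[6,[9.4,0.4,-11.7],0],[6,[9.4,0.4,-11.7],0],[6,[9.4,0.4,-11.7],0],[6,[9.4,0.4,-11.7],0],[6,[9.4,0.4,-11.7],0]])

```text
time_s: 1.6
ee_pos: [0.4544, -0.0492, 0.2091]
eef_rot: [-1.571, 0.001, -0.192]
force: [0.1, -0.2, -0.3]
grip_width: 0.06
```

```bash
python3 - <<'E'
from h import *
o=ctrl.get_obs()
c=shot('wrist','w1')
print({k:v.round(4).tolist() for k,v in c.items() if k not in('img','range_z')})
go(.454,-.051,.08,-.195)
E
```

```text
{'camera_matrix': [[371.6483, 0.0, 320.7991], [0.0, 371.6483, 239.7059], [0.0, 0.0, 1.0]], 'mount': [[1.0, 0.0001, -0.0007, -0.0004], [-0.0007, 0.2546, -0.967, -0.1598], [0.0001, 0.967, 0.2546, 0.0726], [0.0, 0.0, 0.0, 1.0]]}
shift cm [ 0.03 12.94 -0.26] turn 0.005 rot [-1.5706e+00  9.0000e-04 -1.9050e-01] pos [ 0.4542 -0.0484  0.2094] t 1.65
```

View pics/w1.png

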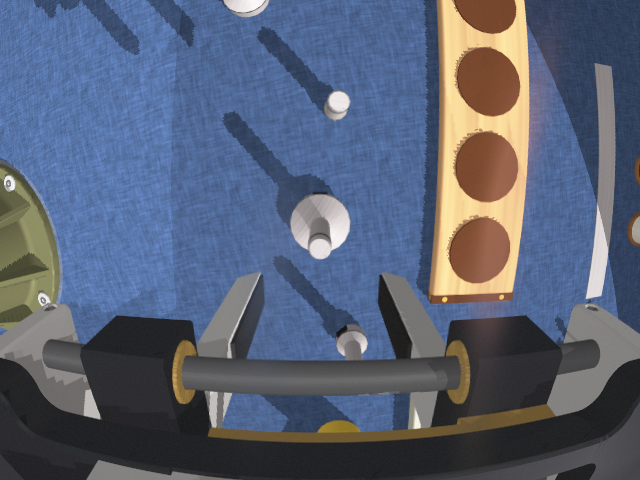

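Wrist view: the 58's tip is at (319,242) and its bell at (320,222). The 22's tip is at (339,99) and the 34's bell at (351,336). Pads 4, 3 and 2 are at (480,250), (487,166) and (489,81).

```bash
cat >> h.py <<'E'
from scipy.spatial.transform import Rotation as Ro
def fish(c,pos,rot,u,v,z):
    K=c['camera_matrix'];x=(u-K[0,2])/K[0,0];y=(v-K[1,2])/K[1,1];t=np.hypot(x,y);s=np.sin(t)/t if t else 1
    d=c['mount'][:3,:3]@np.array([x*s,-y*s,-np.cos(t)]);R=Ro.from_euler('xyz',rot).as_matrix()
    o=pos+R@c['mount'][:3,3];d=R@d; return (o+d*(z-o[2])/d[2]).round(4)
E
python3 - <<'E'
from h import *
c=dict(np.load('pics/w1.npz'));o=ctrl.get_obs();p,r=o['ee_pos'],o['eef_rot']
for n,u,v,z in(('58tip',319,242,.104),('58bell',320,222,.004),('22tip',339,99,.08),('34bell',351,336,.004),('p4',480,250,.019),('p3',487,166,.019),('p2',489,81,.019)): print(n,fish(c,p,r,u,v,z))
E
```

```text
58tip [ 0.4528 -0.0471  0.104 ]
58bell [ 0.4522 -0.0533  0.004 ]
22tip [0.4881 0.055  0.08  ]
34bell [ 0.4616 -0.1874  0.004 ]
p4 [ 0.6118 -0.1101  0.019 ]
p3 [ 0.6284 -0.024   0.019 ]
p2 [0.6453 0.061  0.019 ]
```

Call:
jog_arm(targets=[[6,[-0.1,4,-0.2],0],[6,[-0.1,8,-0.2],0],[6,[-0.1,11,-0.2],0],[6,[-0.1,12.4,-0.2],0],[6,[-0.1,12.4,-0.2],0],[1,[-0.1,12.4,-0.2],0],[1,[-0.1,12.4,-0.2],0],[1,[-0.1,12.4,-0.2],0],[1,[-0.1,12.4,-0.2],0],[1,[-0.1,12.4,-0.2],0]])

```text
time_s: 2.65
ee_pos: [0.4534, -0.0505, 0.0861]
eef_rot: [-1.571, -0.001, -0.19]
force: [0.8, 0.4, 0.3]
grip_width: 0.0236
```

```bash
python3 - <<'E'
from h import *
go(.6118,-.111,.16,-.195)
E
```

```text
shift cm [16.7  -7.39 -2.95] turn 0.005 rot [-1.5708e+00 -6.0000e-04 -1.9000e-01] pos [ 0.4534 -0.0505  0.0861] t 2.65
```

Call:
jog_arm(targets=[[1,[0,0,0],0],[1,[0,0,0],0],[1,[0,0,0],0],[1,[0,-0.5,0],0],[1,[0,-2,0],0],[1,[0,-4,0],0],[1,[0,-6,0],0],[1,[0,-6,0],0]], grip_force=35)

```text
time_s: 3.45
ee_pos: [0.4541, -0.0507, 0.1477]
eef_rot: [-1.571, -0.004, -0.19]
force: [-0.5, -0.6, -3.6]
grip_width: 0.0175
```

```bash
python3 - <<'E'
from h import *
o=ctrl.get_obs();print(o['force'],o['moment'],o['grip_width'])
go(.6118,-.1105,.146,-.195)
c=shot('wrist','w2')
E
```

```text
[-0.49620695 -0.56188143 -3.59083702] [-0.10062707  0.04964909 -0.03514608] 0.01752388870430523
shift cm [16.61  0.17 -2.9 ] turn 0.005 rot [-1.5708 -0.0036 -0.19  ] pos [ 0.4541 -0.0507  0.1477] t 3.45
```

View pics/w2.png

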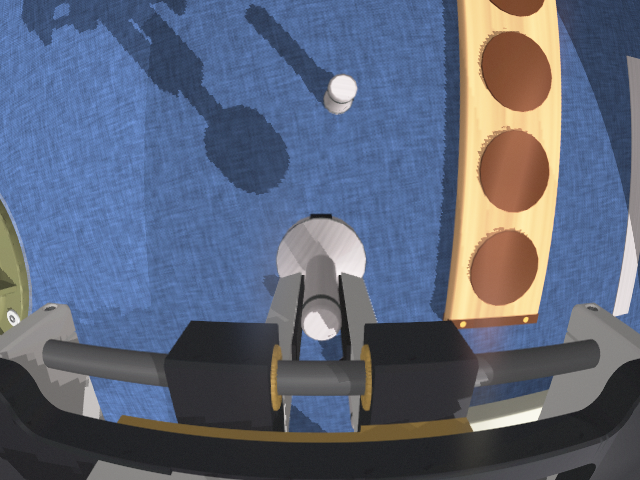

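The 58 is held: tip (320,319), bell centre about (321,258), hanging upright with 3.6 N of weight.

```bash
python3 - <<'E'
from h import *
c=dict(np.load('pics/w2.npz'));o=ctrl.get_obs();p,r=o['ee_pos'],o['eef_rot']
for n,u,v,z in(('58tip',320,318,.166),('58bell',321,257,.064),('22tip',343,89,.08),('p4',505,267,.019),('p3',514,171,.019),('p2',516,71,.019)): print(n,fish(c,p,r,u,v,z))
print(p)
E
```

```text
58tip [ 0.4532 -0.0486  0.166 ]
58bell [ 0.453  -0.0538  0.064 ]
22tip [0.4865 0.0514 0.08  ]
p4 [ 0.6097 -0.1093  0.019 ]
p3 [ 0.6248 -0.0254  0.019 ]
p2 [0.6413 0.0592 0.019 ]
[ 0.45350855 -0.05054586  0.14611222]
```

Call:
jog_arm(targets=[[1,[2,0,-0.4],0],[1,[5,0,-1],0],[1,[8.5,0,-1.5],0],[1,[12,0,-2],0],[1,[14.5,0,-2.5],0],[1,[16,0,-2.8],0],[1,[16.6,0,-2.9],0],[1,[16.6,0,-2.9],0]])

```text
time_s: 4.3
ee_pos: [0.6104, -0.1103, 0.1441]
eef_rot: [-1.571, 0.002, -0.19]
force: [1.0, -0.0, -3.7]
grip_width: 0.0176
```

```bash
python3 - <<'E'
from h import *
o=ctrl.get_obs();p,r=o['ee_pos'],o['eef_rot'];print(p,o['force'],o['grip_width'])
go(.612,-.1105,.105,-.195)
c=shot('wrist','w3')
E
```

```text
[ 0.61041853 -0.11028135  0.14411316] [ 1.04335317e+00 -1.75155380e-03 -3.67716814e+00] 0.017570372643882646
shift cm [0.16 3.91 0.01] turn 0.005 rot [-1.5707  0.0021 -0.1901] pos [ 0.6104 -0.1103  0.1441] t 4.3
```

View pics/w3.png

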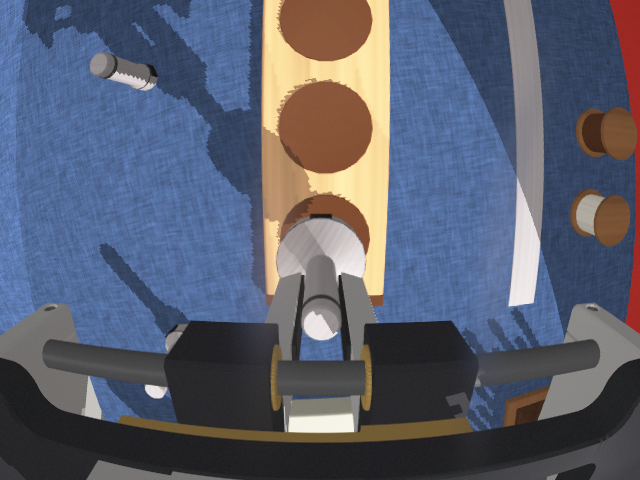

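Held over pad 4, upright and well aligned: pad 3 is at (325,127) and the bell axis is near column 321. I'll lower it slowly.

Call:
jog_arm(targets=[[1,[0.1,1.5,0],0],[1,[0.1,2.7,0],0],[1,[0.1,3.3,0],0],[1,[0.1,3.5,0],0],[1,[0.1,3.6,0],0],[1,[0.1,3.7,0],0],[1,[0.1,3.75,0],0]])

```text
time_s: 5.05
ee_pos: [0.6119, -0.1105, 0.1085]
eef_rot: [-1.571, -0.001, -0.19]
force: [-1.0, -1.0, -3.6]
grip_width: 0.017
```

```bash
python3 - <<'E'
from h import *
o=ctrl.get_obs();print(o['force'])
go(.612,-.1105,.105,-.195)
E
```

```text
[-0.97162675 -1.04614607 -3.56838106]
shift cm [0.01 0.35 0.01] turn 0.005 rot [-1.5708e+00 -6.0000e-04 -1.9000e-01] pos [ 0.6119 -0.1105  0.1085] t 5.05
```

Call:
jog_arm(targets=[[1,[0,0.1,0],0],[1,[0,0.15,0],0],[1,[0,0.2,0],0],[1,[0,0.25,0],0],[1,[0,0.25,0],0]])

```text
time_s: 5.55
ee_pos: [0.6117, -0.1105, 0.1056]
eef_rot: [-1.571, 0.0, -0.19]
force: [0.2, -0.1, -3.0]
grip_width: 0.0175
```

Call:
jog_arm(targets=[[1,[0,0.05,0],0],[1,[0,0.1,0],0],[1,[0,0.1,0],0]])

```text
time_s: 5.85
ee_pos: [0.6118, -0.1105, 0.1049]
eef_rot: [-1.571, -0.0, -0.19]
force: [-1.1, 0.1, -1.3]
grip_width: 0.0174
```

Call:
jog_arm(targets=[[1,[0,0.05,0],0],[1,[0,0.07,0],0],[1,[0,0.07,0],0]])

```text
time_s: 6.15
ee_pos: [0.6119, -0.1106, 0.1049]
eef_rot: [-1.571, -0.001, -0.19]
force: [-4.1, 1.7, 6.4]
grip_width: 0.0177
```

Call:
jog_arm(targets=[[2.5,[0,-0.07,0],0],[4,[0,-0.07,0],0],[5,[0,-0.07,0],0],[6,[0,-0.1,0],0],[6,[0,-1,0],0],[6,[0,-4,0],0],[6,[0,-8,0],0],[6,[0,-10.5,0],0],[6,[0,-10.5,0],0]])

```text
time_s: 7.05
ee_pos: [0.613, -0.1108, 0.2138]
eef_rot: [-1.571, -0.007, -0.19]
force: [0.2, 0.3, -0.3]
grip_width: 0.0597
```

```bash
python3 - <<'E'
from h import *
go(.425,.190,.21,-.195)
E
```

```text
shift cm [-24.14   0.38  25.99] turn 0.005 rot [-1.5711 -0.007  -0.19  ] pos [ 0.613  -0.1108  0.2138] t 7.05
```

Call:
jog_arm(targets=[[6,[-2,0,2],0],[6,[-5,0,5.5],0],[6,[-9,0,9.5],0],[6,[-13,0,14],0],[6,[-17,0,18.3],0],[6,[-20.5,0,22],0],[6,[-23,0.3,24.7],0],[6,[-24.1,0.3,26],0],[6,[-24.1,0.3,26],0],[6,[-24.1,0.3,26],0]])

```text
time_s: 8.05
ee_pos: [0.424, 0.1905, 0.2058]
eef_rot: [-1.571, 0.0, -0.189]
force: [0.1, -0.2, 0.4]
grip_width: 0.0598
```

```bash
python3 - <<'E'
from h import *
go(.425,.191,.078,-.195)
c=shot('wrist','w4')
E
```

```text
shift cm [ 0.09 12.78  0.07] turn 0.006 rot [-1.5711e+00  1.0000e-04 -1.8860e-01] pos [0.424  0.1905 0.2058] t 8.05
```

View pics/w4.png

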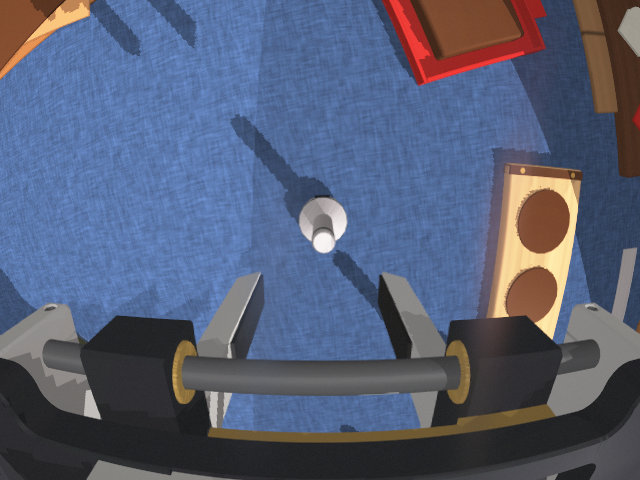

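The 46's tip is at (323,241) and its bell at (323,219), centred between the jaws.

```bash
python3 - <<'E'
from h import *
c=dict(np.load('pics/w4.npz'));o=ctrl.get_obs();p,r=o['ee_pos'],o['eef_rot']
for n,u,v,z in(('tip',323,241,.096),('bell',323,219,.004)):
    q=fish(c,p,r,u,v,z);print(n,q);go(q[0],q[1],.078)
E
```

```text
tip [0.4259 0.1902 0.096 ]
shift cm [ 0.14 12.78  0.05] turn None rot [-1.5711e+00  1.0000e-04 -1.8990e-01] pos [0.4244 0.1899 0.2058] t 8.1
bell [0.4261 0.1881 0.004 ]
shift cm [ 0.2  12.78 -0.15] turn None rot [-1.5711e+00  1.0000e-04 -1.8990e-01] pos [0.4244 0.1899 0.2058] t 8.1
```

Call:
jog_arm(targets=[[6,[0.1,4,0],0],[6,[0.1,8,0],0],[6,[0.1,11,0],0],[6,[0.1,12.7,0],0],[4,[0.1,12.7,0],0],[1,[0.1,12.7,0],0],[1,[0.1,12.7,0],0],[1,[0.1,12.7,0],0],[1,[0.1,12.7,0],0],[1,[0.1,12.7,0],0]], grip_force=25)

```text
time_s: 9.1
ee_pos: [0.4255, 0.1902, 0.0795]
eef_rot: [-1.57, -0.001, -0.19]
force: [0.9, -1.4, 2.6]
grip_width: 0.0174
```

Call:
jog_arm(targets=[[1,[0,0,0],0],[1,[0,0,0],0],[1,[0,0,0],0]], grip_force=35)

```text
time_s: 9.4
ee_pos: [0.4256, 0.1902, 0.0795]
eef_rot: [-1.57, -0.001, -0.19]
force: [0.7, -0.6, 6.5]
grip_width: 0.0171
```

```bash
python3 - <<'E'
from h import *
print(ctrl.get_obs()['grip_width'])
go(.629,-.0245,.22,-.195)
E
```

```text
0.017068921093050242
shift cm [ 24.03 -14.05 -17.24] turn 0.005 rot [-1.5704e+00 -9.0000e-04 -1.9000e-01] pos [0.4256 0.1902 0.0795] t 9.4
```

Call:
jog_arm(targets=[[1,[0,-0.5,0],0],[1,[0,-2.5,0],0],[1,[0,-6,0],0],[1,[2,-9,-1.5],0],[1,[5.5,-10,-4],0],[1,[9,-10,-6.5],0],[1,[12.5,-10,-9],0],[1,[16,-10,-11.5],0],[1,[19.5,-10,-14],0],[1,[22,-10,-15.8],0]])

```text
time_s: 10.4
ee_pos: [0.6123, -0.0086, 0.1785]
eef_rot: [-1.571, 0.001, -0.191]
force: [-0.7, -0.2, -2.0]
grip_width: 0.0174
```

```bash
python3 - <<'E'
from h import *
o=ctrl.get_obs();print(o['force'],o['grip_width'])
go(.629,-.0245,.0985,-.195)
E
```

```text
[-0.679719   -0.19561522 -2.00861415] 0.017361289796230178
shift cm [ 1.94  8.   -1.24] turn 0.004 rot [-1.571e+00  1.200e-03 -1.911e-01] pos [ 0.6123 -0.0086  0.1785] t 10.4
```

Call:
jog_arm(targets=[[1,[1.5,1,-1],0],[1,[2,3,-1.4],0],[1,[2,5,-1.4],0],[1,[2,6.5,-1.4],0],[1,[2,7.2,-1.4],0],[1,[2,7.5,-1.4],0],[1,[2,7.6,-1.4],0],[1,[2,7.6,-1.4],0],[1,[2,7.6,-1.4],0]])

```text
time_s: 11.3
ee_pos: [0.6286, -0.0241, 0.1038]
eef_rot: [-1.571, -0.001, -0.19]
force: [-0.2, -0.5, -2.2]
grip_width: 0.0174
```

```bash
python3 - <<'E'
from h import *
o=ctrl.get_obs();print(o['force'],o['grip_width'])
go(.629,-.0245,.0985,-.195)
c=shot('wrist','w5')
E
```

```text
[-0.17877435 -0.4706539  -2.17584411] 0.017420146201215167
shift cm [ 0.04  0.53 -0.04] turn 0.005 rot [-1.5707e+00 -1.1000e-03 -1.8990e-01] pos [ 0.6286 -0.0241  0.1038] t 11.3
```

View pics/w5.png

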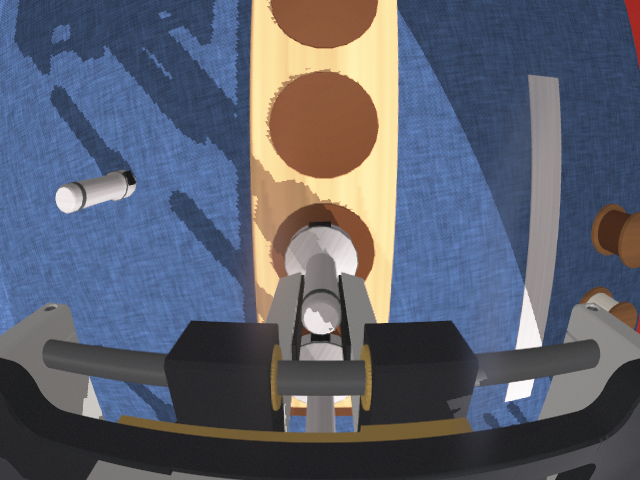

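Over pad 3, the pad is at columns 273–375 (centre 324) and the bell is centred at (321,257). Lowering it now.

Call:
jog_arm(targets=[[1,[0.1,0.2,0],0],[1,[0.1,0.3,0],0],[1,[0.1,0.4,0],0],[1,[0.1,0.5,0],0],[1,[0.1,0.55,0],0],[1,[0.1,0.55,0],0]])

```text
time_s: 11.95
ee_pos: [0.6295, -0.0243, 0.0985]
eef_rot: [-1.571, -0.001, -0.19]
force: [-3.8, 0.8, 7.9]
grip_width: 0.0174
```

Call:
jog_arm(targets=[[2.5,[0,-0.05,0],0],[4,[0,-0.05,0],0],[5,[0,-0.05,0],0],[6,[0,-0.1,0],0],[6,[0,-1,0],0],[6,[0,-4,0],0],[6,[0,-8,0],0],[6,[0,-11,0],0],[6,[0,-11,0],0]])

```text
time_s: 12.85
ee_pos: [0.6308, -0.0244, 0.2131]
eef_rot: [-1.57, -0.008, -0.19]
force: [0.3, -0.1, 0.5]
grip_width: 0.06
```

```bash
python3 - <<'E'
from h import *
go(.461,-.188,.20,-.195)
E
```

```text
shift cm [-13.59   1.31 -19.27] turn 0.005 rot [-1.5701 -0.0079 -0.19  ] pos [ 0.6308 -0.0244  0.2131] t 12.85
```

Call:
jog_arm(targets=[[6,[-1.5,0,-2],0],[6,[-4,0,-5.7],0],[6,[-7,0,-10],0],[6,[-10,0,-14.2],0],[6,[-12.5,0.6,-17.7],0],[6,[-13.6,0.9,-19.2],0],[6,[-13.6,0.9,-19.2],0],[6,[-13.6,0.9,-19.2],0]])

```text
time_s: 13.65
ee_pos: [0.4598, -0.187, 0.1986]
eef_rot: [-1.571, -0.0, -0.191]
force: [0.6, 0.5, -0.2]
grip_width: 0.06
```

```bash
python3 - <<'E'
from h import *
go(.461,-.188,.07,-.195)
c=shot('wrist','w6')
E
```

```text
shift cm [ 0.14 12.86 -0.07] turn 0.004 rot [-1.5707e+00 -2.0000e-04 -1.9060e-01] pos [ 0.4598 -0.187   0.1986] t 13.65
```

View pics/w6.png

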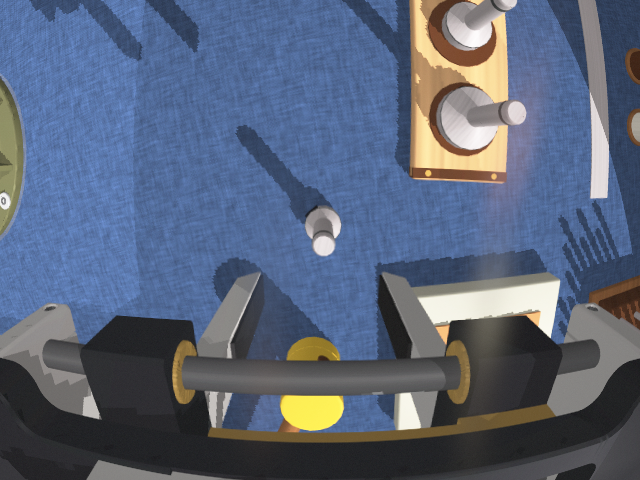

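Clear view: the 34's tip is at (324,243) and its bell at (323,224), centred. The 58 and 46 stand centred on pads 4 and 3.

Call:
jog_arm(targets=[[6,[0.1,4,-0.1],0],[6,[0.1,8,-0.1],0],[6,[0.1,11,-0.1],0],[6,[0.1,12.7,-0.1],0],[4,[0.1,12.7,-0.1],0],[1,[0.1,12.7,-0.1],0],[1,[0.1,12.7,-0.1],0],[1,[0.1,12.7,-0.1],0],[1,[0.1,12.7,-0.1],0],[1,[0.1,12.7,-0.1],0]], grip_force=25)

```text
time_s: 14.7
ee_pos: [0.4605, -0.1884, 0.072]
eef_rot: [-1.571, -0.001, -0.19]
force: [0.9, -1.0, 3.0]
grip_width: 0.0173
```

Call:
jog_arm(targets=[[1,[0,0,0],0],[1,[0,0,0],0],[1,[0,0,0],0]], grip_force=35)

```text
time_s: 15.0
ee_pos: [0.4606, -0.1885, 0.0719]
eef_rot: [-1.571, -0.001, -0.19]
force: [0.1, -0.3, 6.3]
grip_width: 0.017
```

```bash
python3 - <<'E'
from h import *
print(ctrl.get_obs()['grip_width'])
go(.6458,.0615,.22,-.195)
E
```

```text
0.01700177268499743
shift cm [ 13.47 -14.81  28.04] turn 0.005 rot [-1.571e+00 -7.000e-04 -1.901e-01] pos [ 0.4606 -0.1885  0.0719] t 15.0
```

Call:
jog_arm(targets=[[1,[0,-0.5,0],0],[1,[0,-2.5,0],0],[1,[0,-6,0],0],[1,[0,-10,0],0],[1,[0.5,-13.5,1],0],[1,[2,-15,4],0],[1,[4,-15,8.3],0],[1,[6,-15,12.5],0],[1,[8,-15,16.6],0],[1,[9.6,-15,20],0]])

```text
time_s: 16.0
ee_pos: [0.5931, -0.0079, 0.2213]
eef_rot: [-1.571, 0.001, -0.189]
force: [0.2, -0.9, -2.1]
grip_width: 0.0173
```

Call:
jog_arm(targets=[[1,[1.5,0,3],0],[1,[2.9,0,6],0],[1,[3.7,0,7.6],0],[1,[3.9,0,8],0],[1,[3.9,1,8],0],[1,[3.9,4,8],0],[1,[3.9,7,8],0],[1,[3.9,10,8],0],[1,[3.9,11.5,8],0],[1,[3.9,12,8],0]])

```text
time_s: 17.0
ee_pos: [0.6448, 0.0603, 0.0999]
eef_rot: [-1.571, 0.003, -0.191]
force: [-0.1, -0.1, -1.7]
grip_width: 0.0172
```

```bash
python3 - <<'E'
from h import *
o=ctrl.get_obs();print(o['force'],o['grip_width'])
go(.6458,.0615,.0909,-.195)
c=shot('wrist','w7')
E
```

```text
[-0.11378208 -0.09796565 -1.73358958] 0.01722886365033462
shift cm [0.07 0.9  0.14] turn 0.004 rot [-1.5715  0.0026 -0.1909] pos [0.6448 0.0603 0.0999] t 17.0
```

View pics/w7.png

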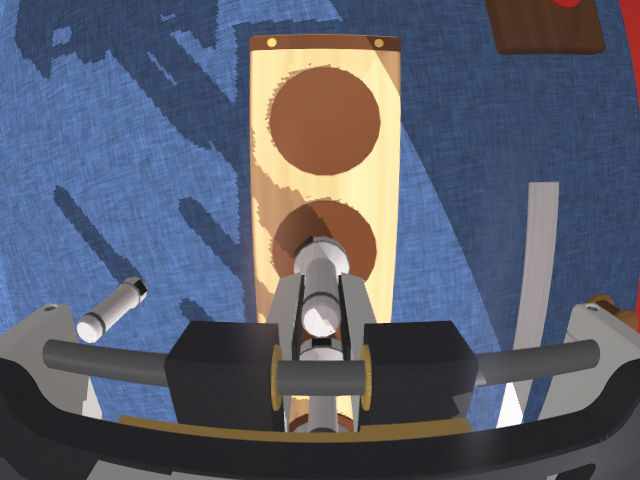

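Over pad 2 (columns 273–376, top edge at row 199); bell at (321,262).

```bash
python3 - <<'E'
from h import *
c=dict(np.load('pics/w7.npz'));o=ctrl.get_obs();p,r=o['ee_pos'],o['eef_rot']
u=np.array([np.sin(.195),np.cos(.195),0])*.036
print('pad2',fish(c,p,r,324,199,.019)-u,'pad1',fish(c,p,r,325,121,.019),fish(c,p,r,325,67,.019)-u,fish(c,p,r,325,175,.019)+u)
go(.6458,.061,.0909)
E
```

```text
pad2 [0.6469244  0.06078228 0.019     ] pad1 [0.6642 0.146  0.019 ] [0.6639244  0.14578228 0.019     ] [0.6644756  0.14681772 0.019     ]
shift cm [0.04 0.96 0.06] turn None rot [-1.5712e+00  1.5000e-03 -1.9070e-01] pos [0.6453 0.0605 0.1005] t 17.05
```

Call:
jog_arm(targets=[[1,[0.1,0.2,0.1],0],[1,[0.1,0.4,0.1],0],[1,[0.1,0.6,0.1],0],[1,[0.1,0.7,0.1],0],[1,[0.1,0.75,0.1],0],[1,[0.1,0.75,0.1],0]])

```text
time_s: 17.65
ee_pos: [0.647, 0.062, 0.0941]
eef_rot: [-1.571, -0.0, -0.19]
force: [-0.9, 0.3, -2.6]
grip_width: 0.0176
```

Call:
jog_arm(targets=[[1,[0,0.1,0],0],[1,[0,0.2,0],0],[1,[0,0.25,0],0],[1,[0,0.3,0],0],[1,[0,0.3,0],0]])

```text
time_s: 18.15
ee_pos: [0.647, 0.062, 0.0911]
eef_rot: [-1.571, -0.0, -0.19]
force: [0.2, 0.8, -1.7]
grip_width: 0.0173
```

Call:
jog_arm(targets=[[1,[0,0.05,0],0],[1,[0,0.07,0],0],[1,[0,0.07,0],0]])

```text
time_s: 18.45
ee_pos: [0.6472, 0.0619, 0.091]
eef_rot: [-1.571, -0.001, -0.19]
force: [-1.2, 0.2, 4.7]
grip_width: 0.0173
```

Call:
jog_arm(targets=[[2.5,[0,-0.05,0],0],[4,[0,-0.05,0],0],[5,[0,-0.05,0],0],[6,[0,-0.1,0],0],[6,[0,-1,0],0],[6,[0,-4,0],0],[6,[0,-8,0],0],[6,[0,-11,0],0],[6,[0,-11,0],0]])

```text
time_s: 19.35
ee_pos: [0.6484, 0.062, 0.206]
eef_rot: [-1.569, -0.008, -0.19]
force: [-0.3, -0.2, -0.5]
grip_width: 0.06
```

```bash
python3 - <<'E'
from h import *
go(.488,.0525,.19,-.195)
E
```

```text
shift cm [-15.57   1.6   -3.97] turn 0.005 rot [-1.569  -0.0078 -0.1899] pos [0.6484 0.062  0.206 ] t 19.35
```

Call:
jog_arm(targets=[[6,[-2,0,-0.5],0],[6,[-5,0,-1.3],0],[6,[-9,0,-2.3],0],[6,[-12.5,0.5,-3.2],0],[6,[-15,1,-3.8],0],[6,[-15.5,1.2,-4],0],[6,[-15.5,1.2,-4],0],[6,[-15.5,1.2,-4],0]])

```text
time_s: 20.15
ee_pos: [0.4881, 0.0519, 0.1885]
eef_rot: [-1.571, -0.0, -0.19]
force: [0.3, 0.5, -0.4]
grip_width: 0.06
```

```bash
python3 - <<'E'
from h import *
go(.488,.0525,.06,-.195)
c=shot('wrist','w8')
E
```

```text
shift cm [-0.02 12.85  0.05] turn 0.005 rot [-1.5707e+00 -5.0000e-04 -1.9020e-01] pos [0.4881 0.0519 0.1885] t 20.15
```

View pics/w8.png

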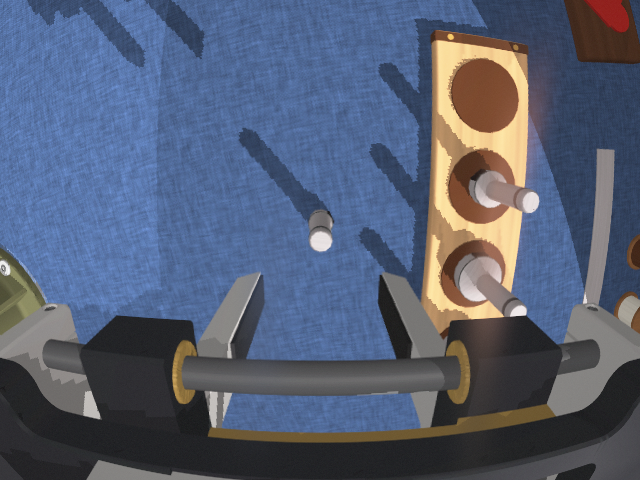

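The 22's tip is at (320,239), centred, and the 34 stands on pad 2. Grasping.

Call:
jog_arm(targets=[[6,[0,4,0.1],0],[6,[0,8,0.1],0],[6,[0,11,0.1],0],[6,[0,12.7,0.1],0],[4,[0,12.7,0.1],0],[1,[0,12.7,0.1],0],[1,[0,12.7,0.1],0],[1,[0,12.7,0.1],0],[1,[0,12.7,0.1],0],[1,[0,12.7,0.1],0]], grip_force=25)

```text
time_s: 21.2
ee_pos: [0.4877, 0.0529, 0.0618]
eef_rot: [-1.571, -0.001, -0.19]
force: [-0.0, -0.9, 3.7]
grip_width: 0.0172
```

Call:
jog_arm(targets=[[1,[0,0,0],0],[1,[0,0,0],0],[1,[0,0,0],0]], grip_force=35)

```text
time_s: 21.5
ee_pos: [0.4877, 0.0529, 0.0618]
eef_rot: [-1.571, -0.001, -0.19]
force: [0.1, 0.2, 5.9]
grip_width: 0.0177
```

```bash
python3 - <<'E'
from h import *
print(ctrl.get_obs()['grip_width'])
go(.6638,.1475,.16,-.195)
E
```

```text
0.017734033787382166
shift cm [15.5  -9.82 12.61] turn 0.005 rot [-1.5706e+00 -9.0000e-04 -1.9000e-01] pos [0.4877 0.0529 0.0618] t 21.5
```

Call:
jog_arm(targets=[[1,[0,-0.5,0],0],[1,[0,-2.5,0],0],[1,[0,-6,1],0],[1,[0.5,-9,3],0],[1,[2,-10,6],0],[1,[4.5,-10,9],0],[1,[7.5,-10,11],0],[1,[10.5,-10,12],0],[1,[13,-10,12.6],0],[1,[14.8,-10,12.6],0]])

```text
time_s: 22.5
ee_pos: [0.6575, 0.1491, 0.1607]
eef_rot: [-1.571, 0.001, -0.189]
force: [0.9, 0.1, -1.9]
grip_width: 0.0173
```

Call:
jog_arm(targets=[[1,[0.6,0,0],0],[1,[0.7,1,0],0],[1,[0.7,3,0],0],[1,[0.7,5,0],0],[1,[0.7,6.5,0],0],[1,[0.7,7.2,0],0],[1,[0.7,7.4,0],0],[1,[0.7,7.4,0],0]])

```text
time_s: 23.3
ee_pos: [0.6635, 0.1475, 0.0878]
eef_rot: [-1.571, -0.001, -0.19]
force: [0.6, -0.1, -0.6]
grip_width: 0.0172
```

```bash
python3 - <<'E'
from h import *
o=ctrl.get_obs();print(o['force'],o['grip_width'])
go(.6638,.147,.0808,-.195)
c=shot('wrist','w9')
E
```

```text
[ 0.58150015 -0.08551866 -0.62034623] 0.017154875326852934
shift cm [ 0.04  0.7  -0.04] turn 0.005 rot [-1.5706e+00 -5.0000e-04 -1.8990e-01] pos [0.6635 0.1475 0.0878] t 23.3
```

View pics/w9.png

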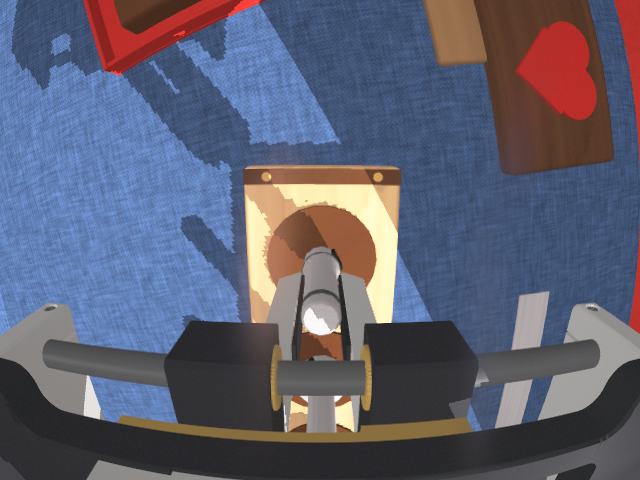

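The 22 is over pad 1 (columns 266–377, top edge at row 205), within about 1 mm. Lowering it.

Call:
jog_arm(targets=[[1,[0.1,0.2,-0.05],0],[1,[0.1,0.4,-0.05],0],[1,[0.1,0.5,-0.05],0],[1,[0.1,0.6,-0.05],0],[1,[0.1,0.65,-0.05],0],[1,[0.1,0.65,-0.05],0]])

```text
time_s: 23.95
ee_pos: [0.6643, 0.1467, 0.0809]
eef_rot: [-1.571, -0.0, -0.19]
force: [-0.1, 0.2, -0.6]
grip_width: 0.0175
```

Call:
jog_arm(targets=[[1,[0,0.05,0],0],[1,[0,0.08,0],0],[1,[0,0.08,0],0]])

```text
time_s: 24.25
ee_pos: [0.6644, 0.1468, 0.0809]
eef_rot: [-1.571, -0.001, -0.19]
force: [-3.3, -0.8, 6.5]
grip_width: 0.0175
```

Contact. Release, rise and back off.

Call:
jog_arm(targets=[[2.5,[0,-0.05,0],0],[4,[0,-0.05,0],0],[5,[0,-0.05,0],0],[6,[0,-0.1,0],0],[6,[0,-1,0],0],[6,[0,-4,0],0],[6,[0,-8,0],0],[6,[0,-12,0],0],[6,[0,-14,0],0],[6,[0,-14,0],0]])

```text
time_s: 25.25
ee_pos: [0.6652, 0.1469, 0.2244]
eef_rot: [-1.569, -0.006, -0.19]
force: [-0.4, -0.0, -0.3]
grip_width: 0.06
```

Call:
jog_arm(targets=[[6,[-4,0,2],0],[6,[-8,0,4],0],[6,[-12,0,6],0],[6,[-16,0,9],0],[6,[-20,0,12],0],[6,[-24,0,15],0],[6,[-26,0,17],0],[6,[-26,0,17],0],[6,[-26,0,17],0]])

```text
time_s: 26.15
ee_pos: [0.4408, 0.3627, 0.2192]
eef_rot: [-1.572, 0.001, -0.189]
force: [0.3, 0.2, -0.1]
grip_width: 0.0598
```

```bash
python3 - <<'E'
from h import *
c=shot('top','top2');s=shot('scene','scene2')
a=cv2.resize(c['img'][150:310,210:420],(525,400));b=s['img'][100:340,100:500]
cv2.imwrite('pics/fin.png',np.vstack([cv2.resize(a,(420,300)),cv2.resize(b,(420,252))])[:,:,::-1])
E
```

```text
(no output)
```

View pics/fin.png

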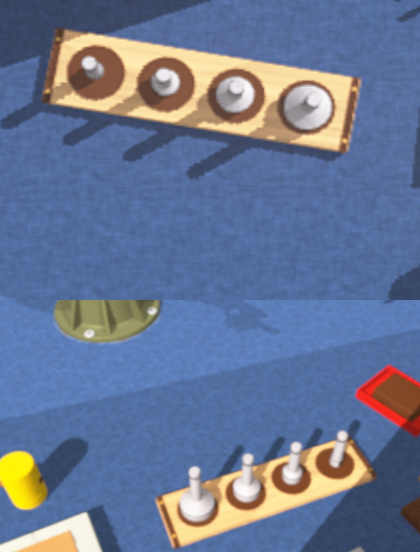

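The final views show all four punches upright and centred, with the biggest by the slab and the mallet untouched.

```bash
python3 - <<'E'
from h import *
a=np.load('pics/top.npz')['img'].astype(int);b=np.load('pics/top2.npz')['img'].astype(int)
print('mallet px diff',np.abs(a-b)[265:340,440:550].max())
c=dict(np.load('pics/top2.npz'))
for n,x,y,h in(('22',92,64,.099),('34',166,76,.107),('46',236,88,.115),('58',312,101,.123)): print(n,pix2w(c,210+x/2,150+y*160/300,h).round(3))
print(ctrl.hand_in())
E
```

```text
mallet px diff 15
22 [0.662 0.143 0.099]
34 [0.645 0.057 0.107]
46 [ 0.628 -0.023  0.115]
58 [ 0.609 -0.11   0.123]
the job is handed in; nothing more can be done
None
```

All four punches now stand upright on the leather pads in size order. The 58 mm is on pad 4 next to the marble slab, then the 46 mm, the 34 mm, and the 22 mm on pad 1 at the far end. I handed the job in at about 26 s on the robot's clock, against the 93 s limit.

- **Placing:** I lowered each punch until the wrist felt light contact (under 8 N), then released it. None tipped or dropped.
- **Position:** In the last top and scene views all four are upright. A rough reading of the shank tops put them within about 5 mm of the pad centres. The gripper's position at each release agreed with the measured pad centres to about 2 mm.
- **Mallet:** It looks unmoved; its part of the top picture changed only by noise.
- **At hand-in:** The gripper was open and well clear of everything. No check failed or disagreed.

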